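Set up the counter-top herb garden

TASK

Set up the herb garden for the seedlings. Its power was left on, so first push the little slide switch in the end panel fully to off (towards the mast); then stand every herb pot that is there upright in the tray, and hang the lamp on the mast: both hooks into the two slots, pressed down until the sprung catch clicks out over it. Only then push the switch fully to on again (towards the front), and leave the other kitchen things where they are.

Things in the scene. Friction and masses are not known exactly. Their poses are not given: they have to be found in the camera images.
- garden: the herb garden: fixed white unit, 165 x 350 mm. Origin on the worktop under it; x points from its front to the mast at its back, y to its left, z up. Its right end (y -195 to -121 mm) is the control panel, top 40 mm high; left of that lies the tray, walls 30 mm high (34 mm at the back).
- tray_center (a point): centre of the tray's flat floor, 12 mm above the worktop; axes as the garden's. The floor measures 90 mm (x) by 260 mm (y) inside the walls: pots stand in one row along y, about 85 mm apart. The mast rises behind, its front face 85 mm from this point in x, at the same y, to 301 mm above the worktop.
- switch_nub (a point): top centre of the orange slide nub (8 mm in x, 12 mm in y, 4.5 mm tall; axes as the garden's) in the panel's top. It slides along x in a flat-floored thumb recess 86 mm long (x), 27 mm wide, 5.5 mm deep, its top 1 mm below the panel's. The recess is centred on the nub's travel: 32 mm are free for a fingertip at the end it is pushed from.
- power_switch (a joint): position of the slide nub, m: 0 = off (nub towards the mast, garden +x), 0.014 = on (towards the front, garden -x), with end stops there. About 1.5 N of friction; it stays where it is left. Starts on.
- mast_slot (a point): middle of the bottom edge of the upper hook slot, on the mast's front face, 256 mm above the worktop; axes as the garden's. Mast 36 mm wide, front plate 4 mm thick; both slots 14 mm wide (y) and 31 mm high, the lower one 58 mm below. Between them the orange sprung catch stands out 3.5 mm.
- lamp_catch (a joint): the mast's sprung catch, m pushed in: 0 = fully out. On its way down the lamp's cross-bar meets the catch's ramp about 15 mm above the seat; 5 to 15 N on the lamp (more than its weight) pushes it past, the catch going in about 0.0035 and springing out again over the bar: locked.
- lamp_grip (a point): centre of mass of the lamp (0.30 kg), in its grey grip fin, 55 mm above the underside. It lies on its flat head, 70 (x) x 190 (y) x 16 mm; the fin on it is 16 mm thick (y), 14 to 72 mm above the underside, from 32 mm in front of this point to 68 mm behind, and ends in a 36 mm wide back plate with two hooks. x points to the hooks, z up.
- lamp_hook (a point): upper hook: middle of its underside at the back plate's rear face, 73 mm in x and 21 mm up from lamp_grip; axes as the lamp's. Seated, it coincides with mast_slot. Both hooks are 8 mm wide (y), 12 mm long, with lips 11 mm down: enter level with this point 15 to 20 mm above mast_slot, go on in +x to the mast, then straight down.
- pot_a_mid (a point): terracotta herb pot with seedlings, one of up to four alike (two or three are present): 58 mm across the rim, 52 mm tall, 0.16 kg. Point on its axis, 26 mm above its underside; z up when it stands. The straight rim band is 5 to 26 mm above this point; below it the pot narrows to 48 mm. Seedlings stand inside the rim up to 75 mm above the underside: grip the band from above.
- pot_b_mid (a point): terracotta herb pot with seedlings, one of up to four alike (two or three are present): 58 mm across the rim, 52 mm tall, 0.16 kg. Point on its axis, 26 mm above its underside; z up when it stands. The straight rim band is 5 to 26 mm above this point; below it the pot narrows to 48 mm. Seedlings stand inside the rim up to 75 mm above the underside: grip the band from above.
- pot_c_mid (a point): terracotta herb pot with seedlings, one of up to four alike (two or three are present): 58 mm across the rim, 52 mm tall, 0.16 kg. Point on its axis, 26 mm above its underside; z up when it stands. The straight rim band is 5 to 26 mm above this point; below it the pot narrows to 48 mm. Seedlings stand inside the rim up to 75 mm above the underside: grip the band from above.
- pot_d_mid (a point): terracotta herb pot with seedlings, one of up to four alike (two or three are present): 58 mm across the rim, 52 mm tall, 0.16 kg. Point on its axis, 26 mm above its underside; z up when it stands. The straight rim band is 5 to 26 mm above this point; below it the pot narrows to 48 mm. Seedlings stand inside the rim up to 75 mm above the underside: grip the band from above.
- feed_bottle: brown dropper bottle with a black bulb, 33 x 34 x 102 mm, a loose bystander; origin under its centre
- mug: plain cream mug, 78 x 116 x 101 mm, a loose bystander; origin under its centre
- scissors: scissors with blue handles, lying flat, 87 x 199 x 9 mm, a loose bystander; origin under its centre
- lemon: lemon, 71 x 53 x 51 mm, a loose bystander; origin under its centre
- tea_box: black box of tea, 68 x 131 x 107 mm, a loose bystander; origin under its centre

How it is judged:
By the outcome, as a careful person would: the job done as asked, in the order asked, and still so for the second after the job is handed in, with the robot touching nothing.
Of pot_a, pot_b, pot_c, pot_d only 2 to 3 are there at a start; the rules pass over those that are not, and their reading is None.
At some moment in a run one of pot_a, pot_b, pot_c, pot_d may be knocked a few centimetres aside while the robot is not near it.
It also fails if it takes over 200 s, if anything falls off the work surface, if the arm or the gripper's body presses on something with over 40 N, if the wrist force passes 120 N, or if a joint passes its speed limit or range.

ROBOT

A 6-joint arm with a two-finger parallel gripper is mounted at the origin on a cart in front of the work surface, level with it; the furniture and walls round the work are solid. World frame = base frame: x ahead of the robot, y to its left, z up, the work surface at z = 0. Lengths are in m, angles in degrees, forces in N, time in s.
With the tool pointing down it reaches from about 0.3 to 0.775 m from the base axis. Payload 14.6 kg.
Tool frame: the origin (TCP) lies midway between the tips of the shut fingers; the grasp point (between the pads) lies 19 mm behind it; z points along the fingers, y is the line along which they close (so a half turn about z gives the same grasp; the last joint's range is limited). The gripper opens to 94 mm and grips with 3 to 60 N. Pads are 16 mm wide; open, the fingers measure 119 mm over their backs; the gripper's body (75 mm by 177 mm) begins 78 mm behind the grasp point.
Start: joints at [-80.764, 17.183, 87.147, -0, 75.671, -3.816], TCP at [0.124, -0.536, 0.205] pointing down, gripper open.
Joint ranges: [-173.82, 173.82], [-45.26, 126.66], [13.44, 144.39], [-59.66, 239.66], [0, 175.72], [-146.38, 146.38]. Speed limits (degrees/s): [127.2, 127.2, 147.25, 180, 180, 180].

INTERFACE

Orientations are given as [roll, pitch, yaw] about the fixed x, y, z axes, in that order (R = Rz(yaw) Ry(pitch) Rx(roll)).
In Python, from bench import sensors, grab_frame, calibration, ctrl gives the robot as it stands.
- The arm moves only by the tool servo_tool, never from a script. Its argument "deltas" is a list of rows, each an object of numbers: "dx", "dy", "dz": the shift along the world's x, y, z in m; "rx", "ry", "rz": the turn, a rotation vector about the world's x, y, z in degrees. A call has 1 to 20 rows; each row shifts and turns the commanded pose from where the row before left it; what a row does not reach is not made up. A row lasts 1/8 s, in which the tool goes at most 62.5 mm and 10.7 degrees, less where a joint would pass 70% of its speed; a pose out of reach is approached as far as the arm can. A call is refused whole if a number of a shift passes 0.0625 or a number of a turn 10.7, either way. A call with a gripper value outside its range is refused whole. "hand" is the opening, from -1 (shut) to 1 (fully open), so that 0 is half open, set as the call begins (left out, the last holds). The fingers move at their own pace and stop on an object; "squeeze" is the grip in N (left out, the last holds). Time passes only in rows, so rows that do not move let the fingers close. It gives the time, the measured TCP pose, the force, the opening and the grip force at its end, in the units of the state.
- sensors.get_obs(): the state, without advancing time (a new reading comes with each control period).
- grab_frame(name): name is "side" or "top"; returns the picture (420x560x3 uint8, red, green, blue); there is no depth.
- calibration(name): a dict with "vfov" (degrees; the focal length in pixels is half the picture's height over the tangent of half this angle, whatever the lens; pixels are square), "cx", "cy" (the principal point, pixels), "origin" and "orientation" of the camera in the world. Camera axes: x right, y down, z forward; pixel columns grow to the right and rows downward; lengths in m; the calibration is good to about 2 mm. A picture is of the moment at which its call begins. calibration takes no time and is no camera call.
- ctrl.job_done(): hands the job in; it is judged then, once.
The state is a dict: "t": time; "q": joint angles; "joint_vel": joint speeds; "effort": joint torques, N m; "ee_pos": TCP position; "ee_rot": TCP orientation; "wrist_force": force on the tool from outside, world axes, zero at the start; "wrist_torque": the same for the moment, N m; "gripper_width": finger opening in m; "gripper_force": force on a finger pad.
Only numpy, scipy, OpenCV 4.12 (cv2) and the standard library are available. Lean on these libraries where they do the work, as an engineer would, in place of code of your own. Each camera call takes 0.05 s, during which the arm holds its last target. There are 200 camera calls.

## Working session

There is one attempt and no reset: what is moved stays moved. The work goes in short steps, Python scripts to look and compute and a tool call to move; the robot and the scene stay as the last step left them, time stands still between calls to the robot, and variables do not carry over. Pictures are saved under pics/ and viewed, at most 14 in all, crops included, and the job is handed in when it is done.

Besides the shell and the picture viewer there is one more tool, called after "Call:" as name(argument=value, ...) on one line, values as JSON. servo_tool: Moves the arm, as the interface text tells. Its arguments: {"type":"object","properties":{"deltas":{"type":"array"},"hand":{"type":"number"},"squeeze":{"type":"number"}},"required":["deltas"]}

```bash
mkdir -p pics; ls; python3 - <<'E'
from bench import sensors, grab_frame, calibration
import cv2
for n in ("top","side"):
    print(n,calibration(n))
    cv2.imwrite(f"pics/{n}0.png",cv2.cvtColor(grab_frame(n),cv2.COLOR_RGB2BGR))
print(sensors.get_obs())
E
```

```text
pics
top {'vfov': 46.69508285469035, 'cx': 276.04562320570784, 'cy': 207.43633303407012, 'origin': array([0.39386039, 0.09172916, 1.63039008]), 'orientation': array([-173.51435558,    0.79078618,  -90.26651264])}
side {'vfov': 50.452467381021876, 'cx': 281.75704827995327, 'cy': 207.0637345147266, 'origin': array([0.63470672, 1.36817378, 0.66960821]), 'orientation': array([-111.91838799,   -1.0963438 ,  178.1977257 ])}
{'t': 0.1, 'q': array([-8.07648176e+01,  1.72137358e+01,  8.71780178e+01,  1.23103502e-04,
        7.56698941e+01, -3.81709118e+00]), 'joint_vel': array([-0.0183111 , -0.14292663, -0.08559122, -0.03563487,  0.00260939,
        0.01735764]), 'effort': array([ 1.16351348e-03, -5.32649231e+01, -3.53287303e+01,  7.09242490e-02,
        2.34777981e-02, -5.34850994e-05]), 'ee_pos': array([ 0.1241593 , -0.53555246,  0.2049213 ]), 'ee_rot': array([-1.79938497e+02, -4.22295242e-03,  1.30522408e+01]), 'wrist_force': array([-0.40395921, -0.17846763, -0.63424869]), 'wrist_torque': array([ 0.00978203,  0.02059138, -0.02897646]), 'gripper_force': 0.0, 'gripper_width': 0.09412803276462153}
```

View pics/top0.png

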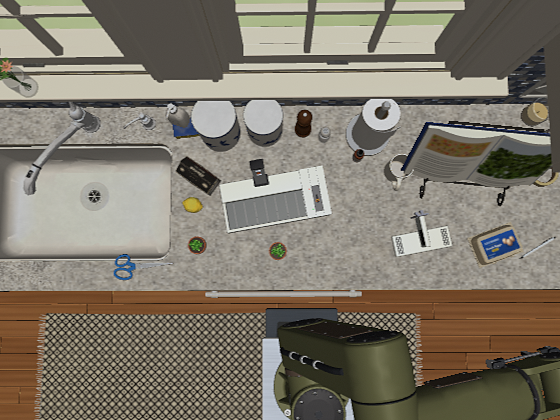

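View pics/side0.png

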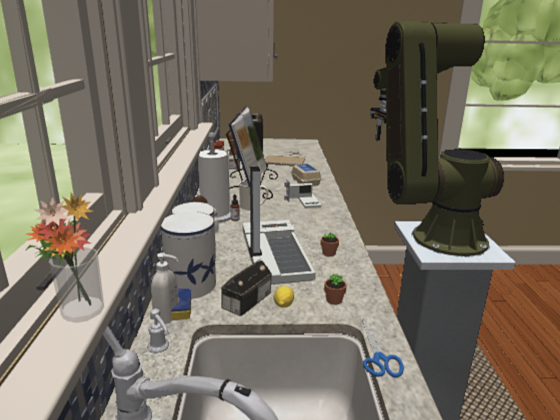

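The top view shows the garden at (275,198) with its mast at (259,172), the lamp at (422,235) and two pots at (197,245) and (278,251). I'll zoom in next.

```bash
cat > h.py <<'E'
import numpy as np, cv2
from scipy.spatial.transform import Rotation as R
from bench import sensors, grab_frame, calibration
def cam(n):
    c=calibration(n); return 210/np.tan(np.radians(c['vfov']/2)),c['cx'],c['cy'],np.array(c['origin']),R.from_euler('xyz',c['orientation'],degrees=True).as_matrix()
def ray(n,u,v):
    f,cx,cy,o,M=cam(n); return o,M@np.array([(u-cx)/f,(v-cy)/f,1])
def plane(n,u,v,z):
    o,d=ray(n,u,v); return o+d*(z-o[2])/d[2]
def proj(n,p):
    f,cx,cy,o,M=cam(n); q=M.T@(np.array(p)-o); return np.array([cx+f*q[0]/q[2],cy+f*q[1]/q[2]])
def tri(a,b):
    # midpoint of two rays given as (name,u,v)
    (o1,d1),(o2,d2)=ray(*a),ray(*b); t=np.linalg.lstsq(np.c_[d1,-d2],o2-o1,rcond=None)[0]
    return (o1+d1*t[0]+o2+d2*t[1])/2
def shot(n,k): 
    im=cv2.cvtColor(grab_frame(n),cv2.COLOR_RGB2BGR); cv2.imwrite(f"pics/{k}.png",im); return im
def crop(im,x0,y0,x1,y1,s): return cv2.resize(im[y0:y1,x0:x1],None,fx=s,fy=s,interpolation=cv2.INTER_CUBIC)
E
python3 - <<'E'
from h import *
t=cv2.imread("pics/top0.png")
a=crop(t,215,150,345,240,6); b=crop(t,385,200,465,265,6)
cv2.imwrite("pics/a.png",a); cv2.imwrite("pics/b.png",np.vstack([b]))
E
```

```text
(no output)
```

View pics/a.png

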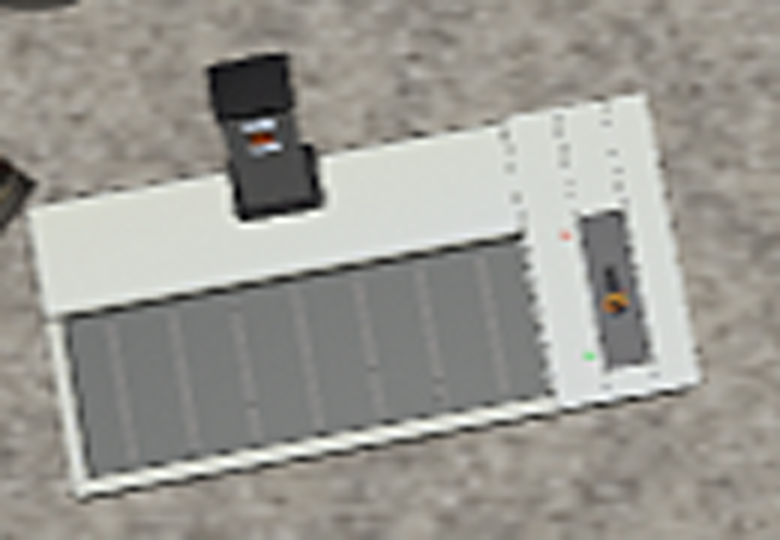

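View pics/b.png

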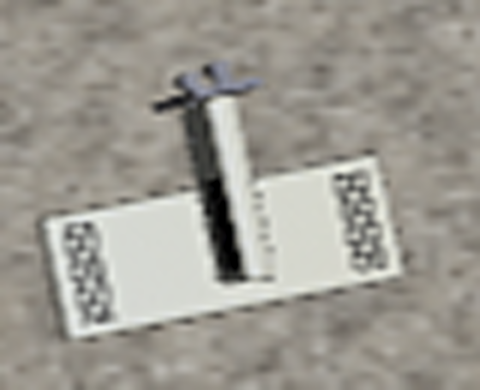

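```bash
python3 - <<'E'
from h import *
np.set_printoptions(precision=4,suppress=True)
C=lambda x,y:(215+(x-2.5)/6,150+(y-2.5)/6)
L=lambda x,y:(385+(x-2.5)/6,200+(y-2.5)/6)
G={}
for k,(p,z) in dict(pan_fr=((700,380),.04),pan_br=((645,95),.04),backleft=((30,210),.034),frontleft=((80,495),.03),mastTopBL=((208,68),.301),mastTopBR=((290,55),.301),mTopFL=((212,118),.301),mTopFR=((296,105),.301),mBaseL=((240,219),.034),mBaseR=((322,205),.034),nub=((615,301),.039),rec_fl=((606,369),.04),rec_fr=((652,360),.04),rec_bl=((580,215),.04),rec_br=((624,208),.04),fl_fl=((90,475),.03),fl_bl=((65,315),.034)).items():
    G[k]=plane("top",*C(*p),z); print(k,G[k])
yw=lambda a,b:np.degrees(np.arctan2(*(b-a)[[1,0]]))
print("yaw",yw(G['frontleft'],G['pan_fr'])+90,yw(G['pan_fr'],G['pan_br']),yw(G['rec_fr'],G['rec_br']),yw(G['rec_fl'],G['rec_bl']),yw(G['backleft'],G['pan_br'])+90)
lc=[plane("top",*L(*p),.016) for p in((45,218),(375,155),(403,272),(72,338))]
print("lamp",lc,"ctr",np.mean(lc,0),yw(lc[0],lc[1])+90,yw(lc[3],lc[2])+90,yw(lc[2],lc[1]),yw(lc[3],lc[0]))
# fin top: z=.072
for p in((185,105),(232,97),(218,282),(268,280)): print("fin",plane("top",*L(*p),.072))
for n in("top","side"):
    im=cv2.imread(f"pics/{n}0.png"); hsv=cv2.cvtColor(im,cv2.COLOR_BGR2HSV)
    m=cv2.inRange(hsv,(3,90,40),(14,200,220))
    k,lab,st,ce=cv2.connectedComponentsWithStats(m)
    for i in range(1,k):
        if st[i,4]>25: print(n,st[i],ce[i])
E
```

```text
pan_fr [ 0.5556 -0.0682  0.04  ]
pan_br [ 0.7142 -0.0406  0.04  ]
backleft [0.6531 0.3004 0.034 ]
frontleft [0.4951 0.272  0.03  ]
mastTopBL [0.6758 0.1833 0.301 ]
mastTopBR [0.6817 0.1453 0.301 ]
mTopFL [0.6523 0.1815 0.301 ]
mTopFR [0.6581 0.1425 0.301 ]
mBaseL [0.6473 0.1839 0.034 ]
mBaseR [0.6548 0.1384 0.034 ]
nub [ 0.5995 -0.0225  0.039 ]
rec_fl [ 0.5619 -0.017   0.04  ]
rec_fr [ 0.5667 -0.0422  0.04  ]
rec_bl [ 0.6473 -0.0038  0.04  ]
rec_br [ 0.651  -0.0281  0.04  ]
fl_fl [0.5061 0.2666 0.03  ]
fl_bl [0.5943 0.2805 0.034 ]
yaw 10.070528051877048 9.874517798256194 9.487521559515743 8.74069566979136 10.150418599892888
lamp [array([ 0.4803, -0.2702,  0.016 ]), array([ 0.5141, -0.4527,  0.016 ]), array([ 0.4496, -0.4652,  0.016 ]), array([ 0.4144, -0.2829,  0.016 ])] ctr [ 0.4646 -0.3677  0.016 ] 10.477237473060171 10.922030154787493 10.937983372027762 10.902651139218255
fin [ 0.5372 -0.334   0.072 ]
fin [ 0.5414 -0.3592  0.072 ]
fin [ 0.4429 -0.348   0.072 ]
fin [ 0.4438 -0.3745  0.072 ]
top [ 0 61 13 11 74] [ 6.     65.6216]
top [298 110  14  16 121] [304.1736 118.3967]
top [443 140   9   6  26] [446.5769 142.9615]
top [188 237  18  17  81] [197.3333 245.0988]
top [269 242  18  18  77] [277.2987 250.3247]
top [    0   290   560   130 22457] [293.8744 325.3446]
top [293 290  40   1  40] [312.5 290. ]
top [544 415  16   5  43] [553.6047 417.8605]
side [228 131   9  24  80] [232.075 142.85 ]
side [214 140  10   6  49] [218.4286 142.7959]
side [193 197  14   5  48] [199.7917 199.0417]
side [  28  220   63   35 1061] [ 60.7926 235.7851]
side [321 237  18  19 222] [329.1532 246.9009]
side [373 264  31  52 834] [390.9365 281.2854]
side [  477   264    83   156 10269] [525.0947 336.1241]
side [325 279  22  25 319] [334.5831 293.0533]
```

Positions are worked out: recess centre (0.607,-0.023), garden yaw 10°. I'll straddle the nub with slightly open fingers.

Call:
servo_tool(deltas=[{"dx": 0.0402,"dy": 0.0427,"rz": 9.66},{"dx": 0.0402,"dy": 0.0427,"rz": 9.66},{"dx": 0.0402,"dy": 0.0427,"rz": 9.66},{"dx": 0.0402,"dy": 0.0427,"rz": 9.66},{"dx": 0.0402,"dy": 0.0427,"rz": 9.66},{"dx": 0.0402,"dy": 0.0427,"rz": 9.66},{"dx": 0.0402,"dy": 0.0427,"rz": 9.66},{"dx": 0.0402,"dy": 0.0427,"rz": 9.66},{"dx": 0.0402,"dy": 0.0427,"rz": 9.66},{"dx": 0.0402,"dy": 0.0427},{"dx": 0.0402,"dy": 0.0427},{"dx": 0.0402,"dy": 0.0427},{},{"dz": -0.04},{"dz": -0.04},{"dz": -0.04},{"dz": -0.02},{},{}], hand=-0.28)

```text
schema error: expected keys dx, dy, dz, rx, ry, rz
```

```bash
python3 - <<'E'
from h import *
o=sensors.get_obs();print(o['ee_pos'],o['ee_rot'],o['gripper_width'],o['wrist_force'],o['t'])
t=shot("top","t1")
s=shot("side","s1")
cv2.imwrite("pics/c.png",np.vstack([crop(t,230,140,345,240,5),crop(s,190,140,345,260,3.7)[:, :575]])[:600] if 0 else crop(s,235,165,355,255,6))
E
```

```text
[ 0.1241593  -0.53555246  0.2049213 ] [-1.79938497e+02 -4.22295242e-03  1.30522408e+01] 0.09412803276462153 [-0.40395921 -0.17846763 -0.63424869] 0.1
```

View pics/c.png

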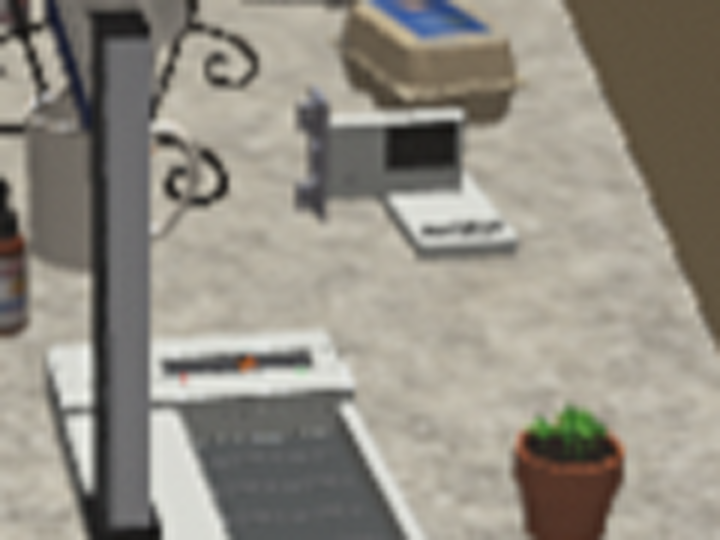

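The rows need all six keys, so the arm hasn't moved. The side crop shows the panel with its orange nub at (248,362), towards the front (right), and the lamp lying flat with its hooks to the left.

Call:
servo_tool(deltas=[{"dx": 0.0402,"dy": 0.0427,"dz": 0,"rx": 0,"ry": 0,"rz": 9.66},{"dx": 0.0402,"dy": 0.0427,"dz": 0,"rx": 0,"ry": 0,"rz": 9.66},{"dx": 0.0402,"dy": 0.0427,"dz": 0,"rx": 0,"ry": 0,"rz": 9.66},{"dx": 0.0402,"dy": 0.0427,"dz": 0,"rx": 0,"ry": 0,"rz": 9.66},{"dx": 0.0402,"dy": 0.0427,"dz": 0,"rx": 0,"ry": 0,"rz": 9.66},{"dx": 0.0402,"dy": 0.0427,"dz": 0,"rx": 0,"ry": 0,"rz": 9.66},{"dx": 0.0402,"dy": 0.0427,"dz": 0,"rx": 0,"ry": 0,"rz": 9.66},{"dx": 0.0402,"dy": 0.0427,"dz": 0,"rx": 0,"ry": 0,"rz": 9.66},{"dx": 0.0402,"dy": 0.0427,"dz": 0,"rx": 0,"ry": 0,"rz": 9.66},{"dx": 0.0402,"dy": 0.0427,"dz": 0,"rx": 0,"ry": 0,"rz": 0},{"dx": 0.0402,"dy": 0.0427,"dz": 0,"rx": 0,"ry": 0,"rz": 0},{"dx": 0.0402,"dy": 0.0427,"dz": 0,"rx": 0,"ry": 0,"rz": 0},{"dx": 0,"dy": 0,"dz": 0,"rx": 0,"ry": 0,"rz": 0},{"dx": 0,"dy": 0,"dz": -0.04,"rx": 0,"ry": 0,"rz": 0},{"dx": 0,"dy": 0,"dz": -0.04,"rx": 0,"ry": 0,"rz": 0},{"dx": 0,"dy": 0,"dz": -0.04,"rx": 0,"ry": 0,"rz": 0},{"dx": 0,"dy": 0,"dz": -0.02,"rx": 0,"ry": 0,"rz": 0},{"dx": 0,"dy": 0,"dz": 0,"rx": 0,"ry": 0,"rz": 0}], hand=-0.28)

```text
t: 2.45
ee_pos: [0.6055, -0.024, 0.0642]
ee_rot: [-179.8, -0.0, 100.0]
wrist_force: [-0.6, -0.1, 0.5]
gripper_width: 0.0339
gripper_force: 0.0
```

```bash
python3 - <<'E'
from h import *
o=sensors.get_obs();print(o['ee_pos'],o['ee_rot'],o['gripper_width'],o['wrist_force'],o['t'])
s=shot("side","s1")
cv2.imwrite("pics/c1.png",crop(s,230,165,330,240,6))
E
```

```text
[ 0.60545071 -0.02403795  0.06422169] [-1.79838411e+02 -3.92946320e-02  9.99512601e+01] 0.03390207713879502 [-0.56232114 -0.1257084   0.54443345] 2.45
```

View pics/c1.png

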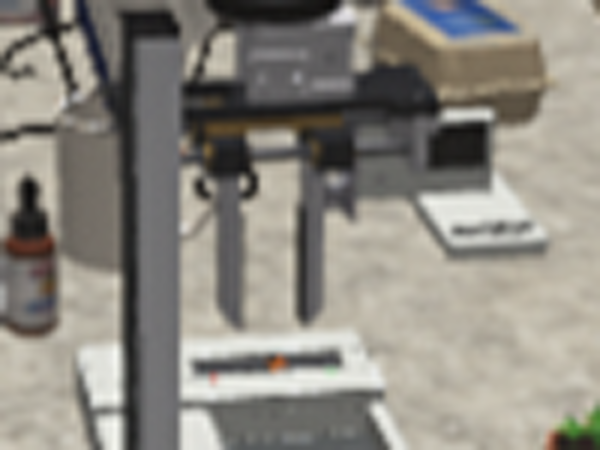

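The side crop shows the finger tips at (240,325) and (305,322), either side of the recess's centre (269,362) with the nub between them. I'll descend now.

Call:
servo_tool(deltas=[{"dx": 0.001,"dy": 0.001,"dz": -0.01,"rx": 0,"ry": 0,"rz": 0},{"dx": 0,"dy": 0,"dz": -0.008,"rx": 0,"ry": 0,"rz": 0},{"dx": 0,"dy": 0,"dz": -0.006,"rx": 0,"ry": 0,"rz": 0},{"dx": 0,"dy": 0,"dz": -0.004,"rx": 0,"ry": 0,"rz": 0},{"dx": 0,"dy": 0,"dz": 0,"rx": 0,"ry": 0,"rz": 0},{"dx": 0,"dy": 0,"dz": 0,"rx": 0,"ry": 0,"rz": 0}])

```text
t: 3.25
ee_pos: [0.6077, -0.0224, 0.0376]
ee_rot: [180.0, 0.0, 100.0]
wrist_force: [-0.1, -0.1, 0.2]
gripper_width: 0.0339
gripper_force: 0.0
```

Call:
servo_tool(deltas=[{"dx": -0.008,"dy": -0.0014,"dz": -0.0012,"rx": 0,"ry": 0,"rz": 0},{"dx": 0,"dy": 0,"dz": 0,"rx": 0,"ry": 0,"rz": 0}])

```text
t: 3.5
ee_pos: [0.599, -0.0239, 0.0363]
ee_rot: [-180.0, -0.0, 100.0]
wrist_force: [0.8, 0.3, 0.7]
gripper_width: 0.0341
gripper_force: 0.0
```

Call:
servo_tool(deltas=[{"dx": 0,"dy": 0,"dz": 0,"rx": 0,"ry": 0,"rz": 0},{"dx": 0,"dy": 0,"dz": 0,"rx": 0,"ry": 0,"rz": 0},{"dx": 0,"dy": 0,"dz": 0,"rx": 0,"ry": 0,"rz": 0}], hand=-0.575, squeeze=3)

```text
t: 3.88
ee_pos: [0.5997, -0.0238, 0.0363]
ee_rot: [180.0, 0.0, 100.0]
wrist_force: [-0.8, -0.3, -0.2]
gripper_width: 0.0203
gripper_force: 0.0
```

Call:
servo_tool(deltas=[{"dx": 0.00492,"dy": 0.00087,"dz": 0,"rx": 0,"ry": 0,"rz": 0},{"dx": 0.00492,"dy": 0.00087,"dz": 0,"rx": 0,"ry": 0,"rz": 0},{"dx": 0.00394,"dy": 0.0007,"dz": 0,"rx": 0,"ry": 0,"rz": 0},{"dx": 0.00295,"dy": 0.00052,"dz": 0,"rx": 0,"ry": 0,"rz": 0},{"dx": 0,"dy": 0,"dz": 0,"rx": 0,"ry": 0,"rz": 0}])

```text
t: 4.5
ee_pos: [0.6165, -0.0207, 0.0362]
ee_rot: [180.0, -0.0, 100.0]
wrist_force: [0.1, 0.1, 0.2]
gripper_width: 0.0199
gripper_force: 0.0
```

Call:
servo_tool(deltas=[{"dx": 0.00197,"dy": 0.00035,"dz": 0,"rx": 0,"ry": 0,"rz": 0},{"dx": 0.00098,"dy": 0.00017,"dz": 0,"rx": 0,"ry": 0,"rz": 0},{"dx": 0,"dy": 0,"dz": 0,"rx": 0,"ry": 0,"rz": 0}])

```text
t: 4.88
ee_pos: [0.6193, -0.0203, 0.0362]
ee_rot: [-180.0, -0.0, 100.0]
wrist_force: [-1.7, -0.2, -1.7]
gripper_width: 0.0201
gripper_force: 0.4
```

Call:
servo_tool(deltas=[{"dx": 0.00098,"dy": 0.00017,"dz": 0,"rx": 0,"ry": 0,"rz": 0},{"dx": 0,"dy": 0,"dz": 0,"rx": 0,"ry": 0,"rz": 0}])

```text
t: 5.12
ee_pos: [0.6196, -0.0202, 0.0361]
ee_rot: [-179.9, -0.0, 100.0]
wrist_force: [-6.5, -0.5, 2.6]
gripper_width: 0.0204
gripper_force: 3.0
```

Call:
servo_tool(deltas=[{"dx": 0.00098,"dy": 0.00017,"dz": 0,"rx": 0,"ry": 0,"rz": 0},{"dx": 0,"dy": 0,"dz": 0,"rx": 0,"ry": 0,"rz": 0}], squeeze=20)

```text
t: 5.38
ee_pos: [0.6197, -0.0202, 0.036]
ee_rot: [-179.8, -0.0, 100.0]
wrist_force: [-13.6, -1.9, 5.9]
gripper_width: 0.0202
gripper_force: 6.6
```

Call:
servo_tool(deltas=[{"dx": -0.005,"dy": -0.0009,"dz": 0,"rx": 0,"ry": 0,"rz": 0},{"dx": 0,"dy": 0,"dz": 0,"rx": 0,"ry": 0,"rz": 0},{"dx": 0,"dy": 0,"dz": 0.02,"rx": 0,"ry": 0,"rz": 0},{"dx": 0,"dy": 0,"dz": 0.06,"rx": 0,"ry": 0,"rz": 0},{"dx": -0.03,"dy": 0,"dz": 0.06,"rx": 0,"ry": 0,"rz": 0},{"dx": -0.06,"dy": 0,"dz": 0.0,"rx": 0,"ry": 0,"rz": 0},{"dx": -0.06,"dy": 0,"dz": 0,"rx": 0,"ry": 0,"rz": 0},{"dx": 0,"dy": 0,"dz": 0,"rx": 0,"ry": 0,"rz": 0}], hand=-0.5)

```text
t: 6.38
ee_pos: [0.4656, -0.0206, 0.1736]
ee_rot: [179.9, 0.0, 100.0]
wrist_force: [1.0, -0.9, 0.4]
gripper_width: 0.024
gripper_force: 0.0
```

```bash
cat > nub.py <<'E'
from h import *
np.set_printoptions(precision=4,suppress=True)
import sys
t=shot("top","t_"+sys.argv[1]); s=shot("side","s_"+sys.argv[1])
for n,im,(x0,y0,x1,y1) in(("top",t,(305,170,335,220)),("side",s,(255,215,300,232))):
    hsv=cv2.cvtColor(im[y0:y1,x0:x1],cv2.COLOR_BGR2HSV).astype(int)
    w=np.clip(hsv[...,1]-90,0,None)*((hsv[...,0]>5)&(hsv[...,0]<25)); yy,xx=np.mgrid[y0:y1,x0:x1]
    if w.sum(): 
        p=(xx*w).sum()/w.sum(),(yy*w).sum()/w.sum(); g=plane(n,*p,.039)-[.6067,-.0228,.039]; print(n,p,"garden dx",g[0]*.985+g[1]*.174)
def pots(im,n="top"):
    m=cv2.inRange(cv2.cvtColor(im,cv2.COLOR_BGR2HSV),(3,60,30),(85,255,220)); m=cv2.morphologyEx(m,cv2.MORPH_CLOSE,np.ones((5,5)))
    k,lab,st,ce=cv2.connectedComponentsWithStats(m)
    for i in range(1,k):
        if 150<st[i,4]<500 and 10<st[i,2]<26 and 10<st[i,3]<26: print(st[i],plane(n,*(st[i,:2]+(st[i,2:4]-1)/2),.05))
pots(t)
print(sensors.get_obs()['ee_pos'])
E
python3 nub.py off; python3 - <<'E'
from h import *
for p in ((197,245),(278,251)): print(plane("top",*p,.05))
print(tri(("top",196.5,245),("side",335,281)),tri(("top",277.5,250.5),("side",329.5,238)))
E
```

```text
top (np.float64(316.442088091354), np.float64(195.9216965742251)) garden dx 0.005884212937580505
side (np.float64(272.04180064308684), np.float64(225.475884244373)) garden dx 0.004331468935476316
[  0  58  22  24 285] [1.052  1.0148 0.05  ]
[182 197  21  16 243] [0.585  0.3883 0.05  ]
[187 236  19  18 261] [0.4541 0.3734 0.05  ]
[268 242  19  18 260] [0.4333 0.1103 0.05  ]
[ 0.4692 -0.0209  0.174 ]
[0.45242501 0.37007936 0.05      ]
[0.43169549 0.10704089 0.05      ]
[0.4525335  0.36963886 0.06114409] [0.43304543 0.1085701  0.05850553]
```

The switch is off: the nub is about +6 mm from the recess centre, where it started at −7. Next is pot B at (0.433,0.109), closing along garden y (yaw 10).

Call:
servo_tool(deltas=[{"dx": -0.004,"dy": 0.0145,"dz": 0,"rx": 0,"ry": 0,"rz": -10},{"dx": -0.004,"dy": 0.0145,"dz": 0,"rx": 0,"ry": 0,"rz": -10},{"dx": -0.004,"dy": 0.0145,"dz": 0,"rx": 0,"ry": 0,"rz": -10},{"dx": -0.004,"dy": 0.0145,"dz": 0,"rx": 0,"ry": 0,"rz": -10},{"dx": -0.004,"dy": 0.0145,"dz": 0,"rx": 0,"ry": 0,"rz": -10},{"dx": -0.004,"dy": 0.0145,"dz": 0,"rx": 0,"ry": 0,"rz": -10},{"dx": -0.004,"dy": 0.0145,"dz": 0,"rx": 0,"ry": 0,"rz": -10},{"dx": -0.004,"dy": 0.0145,"dz": 0,"rx": 0,"ry": 0,"rz": -10},{"dx": -0.0035,"dy": 0.0135,"dz": 0,"rx": 0,"ry": 0,"rz": -10},{"dx": 0,"dy": 0,"dz": 0,"rx": 0,"ry": 0,"rz": 0},{"dx": 0,"dy": 0,"dz": -0.04,"rx": 0,"ry": 0,"rz": 0},{"dx": 0,"dy": 0,"dz": -0.03,"rx": 0,"ry": 0,"rz": 0},{"dx": 0,"dy": 0,"dz": 0,"rx": 0,"ry": 0,"rz": 0}], hand=1)

```text
t: 8.1
ee_pos: [0.4326, 0.1082, 0.101]
ee_rot: [180.0, 0.2, 10.2]
wrist_force: [0.3, 0.2, 0.3]
gripper_width: 0.0938
gripper_force: 0.0
```

```bash
python3 - <<'E'
from h import *
s=shot("side","s2"); print(sensors.get_obs()['ee_pos'])
cv2.imwrite("pics/c2.png",crop(s,270,150,400,310,3.7))
E
```

```text
[0.43336215 0.10836982 0.10242325]
```

View pics/c2.png

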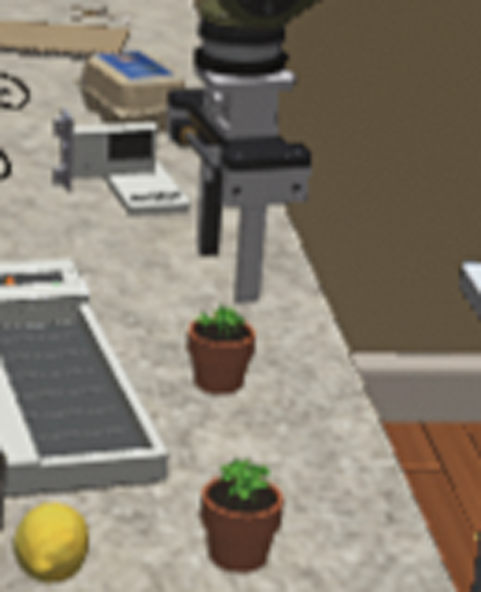

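The fingers straddle pot B: tips at (208,250) and (248,300), pot at (222,345) below them. I'll descend and grip.

Call:
servo_tool(deltas=[{"dx": 0,"dy": 0,"dz": -0.025,"rx": 0,"ry": 0,"rz": 0},{"dx": 0,"dy": 0,"dz": -0.025,"rx": 0,"ry": 0,"rz": 0},{"dx": 0,"dy": 0,"dz": -0.02,"rx": 0,"ry": 0,"rz": 0},{"dx": 0,"dy": 0,"dz": -0.008,"rx": 0,"ry": 0,"rz": 0},{"dx": 0,"dy": 0,"dz": 0,"rx": 0,"ry": 0,"rz": 0}])

```text
t: 8.78
ee_pos: [0.4334, 0.1087, 0.0249]
ee_rot: [-180.0, -0.0, 10.0]
wrist_force: [0.0, 0.5, 0.0]
gripper_width: 0.094
gripper_force: 0.0
```

Call:
servo_tool(deltas=[{"dx": 0,"dy": 0,"dz": 0,"rx": 0,"ry": 0,"rz": 0},{"dx": 0,"dy": 0,"dz": 0,"rx": 0,"ry": 0,"rz": 0},{"dx": 0,"dy": 0,"dz": 0,"rx": 0,"ry": 0,"rz": 0},{"dx": 0,"dy": 0,"dz": 0,"rx": 0,"ry": 0,"rz": 0},{"dx": 0,"dy": 0,"dz": 0,"rx": 0,"ry": 0,"rz": 0},{"dx": 0,"dy": 0,"dz": 0,"rx": 0,"ry": 0,"rz": 0}], hand=-1, squeeze=15)

```text
t: 9.52
ee_pos: [0.4329, 0.1086, 0.0243]
ee_rot: [180.0, -0.0, 10.0]
wrist_force: [-1.0, -0.3, 4.2]
gripper_width: 0.0576
gripper_force: 15.0
```

Call:
servo_tool(deltas=[{"dx": 0,"dy": 0,"dz": 0.03,"rx": 0,"ry": 0,"rz": 0},{"dx": 0,"dy": 0,"dz": 0.04,"rx": 0,"ry": 0,"rz": 0},{"dx": 0.03,"dy": -0.0052,"dz": 0,"rx": 0,"ry": 0,"rz": 0},{"dx": 0.03,"dy": -0.0052,"dz": 0,"rx": 0,"ry": 0,"rz": 0},{"dx": 0.03,"dy": -0.0052,"dz": 0,"rx": 0,"ry": 0,"rz": 0},{"dx": 0.03,"dy": -0.0052,"dz": 0,"rx": 0,"ry": 0,"rz": 0},{"dx": 0.0277,"dy": -0.0052,"dz": 0,"rx": 0,"ry": 0,"rz": 0},{"dx": 0,"dy": 0,"dz": 0,"rx": 0,"ry": 0,"rz": 0},{"dx": 0,"dy": 0,"dz": -0.03,"rx": 0,"ry": 0,"rz": 0},{"dx": 0,"dy": 0,"dz": -0.02,"rx": 0,"ry": 0,"rz": 0},{"dx": 0,"dy": 0,"dz": -0.006,"rx": 0,"ry": 0,"rz": 0},{"dx": 0,"dy": 0,"dz": -0.0005,"rx": 0,"ry": 0,"rz": 0},{"dx": 0,"dy": 0,"dz": 0,"rx": 0,"ry": 0,"rz": 0}])

```text
t: 11.15
ee_pos: [0.5808, 0.0827, 0.0385]
ee_rot: [180.0, -0.1, 10.0]
wrist_force: [0.7, 0.9, -1.5]
gripper_width: 0.0579
gripper_force: 15.0
```

Call:
servo_tool(deltas=[{"dx": 0,"dy": 0,"dz": -0.001,"rx": 0,"ry": 0,"rz": 0},{"dx": 0,"dy": 0,"dz": -0.001,"rx": 0,"ry": 0,"rz": 0},{"dx": 0,"dy": 0,"dz": 0,"rx": 0,"ry": 0,"rz": 0},{"dx": 0,"dy": 0,"dz": 0,"rx": 0,"ry": 0,"rz": 0}])

```text
t: 11.65
ee_pos: [0.5807, 0.0827, 0.0363]
ee_rot: [180.0, -0.0, 10.0]
wrist_force: [-2.6, -0.3, 6.2]
gripper_width: 0.0581
gripper_force: 15.0
```

Call:
servo_tool(deltas=[{"dx": 0,"dy": 0,"dz": 0,"rx": 0,"ry": 0,"rz": 0},{"dx": 0,"dy": 0,"dz": 0,"rx": 0,"ry": 0,"rz": 0},{"dx": 0,"dy": 0,"dz": 0,"rx": 0,"ry": 0,"rz": 0},{"dx": 0,"dy": 0,"dz": 0.03,"rx": 0,"ry": 0,"rz": 0},{"dx": 0,"dy": 0,"dz": 0.04,"rx": 0,"ry": 0,"rz": 0},{"dx": -0.06,"dy": 0,"dz": 0.04,"rx": 0,"ry": 0,"rz": 0},{"dx": -0.06,"dy": 0,"dz": 0.02,"rx": 0,"ry": 0,"rz": 0},{"dx": -0.06,"dy": 0,"dz": 0,"rx": 0,"ry": 0,"rz": 0},{"dx": 0,"dy": 0,"dz": 0,"rx": 0,"ry": 0,"rz": 0}], hand=0.75)

```text
t: 12.78
ee_pos: [0.4064, 0.0827, 0.1603]
ee_rot: [-180.0, -0.0, 10.0]
wrist_force: [0.2, -0.3, 0.4]
gripper_width: 0.0824
gripper_force: 0.0
```

```bash
python3 nub.py p1
```

```text
top (np.float64(316.42928452579037), np.float64(195.9118136439268)) garden dx 0.0059241354030671505
side (np.float64(278.1023102310231), np.float64(228.006600660066)) garden dx -0.01210472735174696
[  0  58  22  24 285] [1.052  1.0148 0.05  ]
[182 197  21  16 243] [0.585  0.3883 0.05  ]
[276 196  18  19 257] [0.5815 0.085  0.05  ]
[187 236  19  18 261] [0.4541 0.3734 0.05  ]
[0.4098 0.0827 0.1607]
```

Pot B is standing in the tray. On to pot A at (0.4535,0.3715).

Call:
servo_tool(deltas=[{"dx": 0.0062,"dy": 0.0413,"dz": 0,"rx": 0,"ry": 0,"rz": 0},{"dx": 0.0062,"dy": 0.0413,"dz": 0,"rx": 0,"ry": 0,"rz": 0},{"dx": 0.0062,"dy": 0.0413,"dz": 0,"rx": 0,"ry": 0,"rz": 0},{"dx": 0.0062,"dy": 0.0413,"dz": 0,"rx": 0,"ry": 0,"rz": 0},{"dx": 0.0062,"dy": 0.0413,"dz": 0,"rx": 0,"ry": 0,"rz": 0},{"dx": 0.0062,"dy": 0.0413,"dz": 0,"rx": 0,"ry": 0,"rz": 0},{"dx": 0.0062,"dy": 0.0413,"dz": 0,"rx": 0,"ry": 0,"rz": 0},{"dx": 0,"dy": 0,"dz": 0,"rx": 0,"ry": 0,"rz": 0},{"dx": 0,"dy": 0,"dz": -0.05,"rx": 0,"ry": 0,"rz": 0},{"dx": 0,"dy": 0,"dz": -0.01,"rx": 0,"ry": 0,"rz": 0},{"dx": 0,"dy": 0,"dz": 0,"rx": 0,"ry": 0,"rz": 0},{"dx": 0,"dy": 0,"dz": 0,"rx": 0,"ry": 0,"rz": 0}], hand=1)

```text
t: 14.38
ee_pos: [0.4535, 0.372, 0.1018]
ee_rot: [-179.9, -0.1, 10.0]
wrist_force: [-0.0, 0.6, -0.3]
gripper_width: 0.0936
gripper_force: 0.0
```

```bash
python3 - <<'E'
from h import *
s=shot("side","s3"); e=sensors.get_obs()['ee_pos'];print(e)
y=np.array([-.174,.985,0])*.047
print([proj("side",e+k*y)-[270,150] for k in(-1,1)], proj("side",[.4535,.3715,.052])-[270,150])
m=cv2.inRange(cv2.cvtColor(s,cv2.COLOR_BGR2HSV),(3,90,40),(14,255,220))
print([list(x) for x in cv2.connectedComponentsWithStats(m)[2] if 150<x[4]<600])
E
```

```text
[0.45334906 0.37202195 0.10173353]
[array([ 60.4538885 , 109.08403713]), array([ 72.03714504, 127.18470834])] [ 64.70981281 134.43569581]
[[np.int32(274), np.int32(230), np.int32(18), np.int32(19), np.int32(226)], [np.int32(325), np.int32(279), np.int32(22), np.int32(25), np.int32(319)]]
```

Call:
servo_tool(deltas=[{"dx": 0,"dy": 0,"dz": -0.025,"rx": 0,"ry": 0,"rz": 0},{"dx": 0,"dy": 0,"dz": -0.025,"rx": 0,"ry": 0,"rz": 0},{"dx": 0,"dy": 0,"dz": -0.02,"rx": 0,"ry": 0,"rz": 0},{"dx": 0,"dy": 0,"dz": -0.007,"rx": 0,"ry": 0,"rz": 0},{"dx": 0,"dy": 0,"dz": 0,"rx": 0,"ry": 0,"rz": 0}])

```text
t: 15.05
ee_pos: [0.4529, 0.3719, 0.0237]
ee_rot: [-180.0, -0.0, 10.0]
wrist_force: [0.1, -0.2, 0.2]
gripper_width: 0.094
gripper_force: 0.0
```

Call:
servo_tool(deltas=[{"dx": 0,"dy": 0,"dz": 0,"rx": 0,"ry": 0,"rz": 0},{"dx": 0,"dy": 0,"dz": 0,"rx": 0,"ry": 0,"rz": 0},{"dx": 0,"dy": 0,"dz": 0,"rx": 0,"ry": 0,"rz": 0},{"dx": 0,"dy": 0,"dz": 0,"rx": 0,"ry": 0,"rz": 0},{"dx": 0,"dy": 0,"dz": 0,"rx": 0,"ry": 0,"rz": 0},{"dx": 0,"dy": 0,"dz": 0,"rx": 0,"ry": 0,"rz": 0}], hand=-1, squeeze=15)

```text
t: 15.8
ee_pos: [0.4527, 0.3717, 0.0232]
ee_rot: [180.0, -0.0, 10.0]
wrist_force: [-1.0, -0.5, 1.9]
gripper_width: 0.0573
gripper_force: 15.0
```

Call:
servo_tool(deltas=[{"dx": 0,"dy": 0,"dz": 0.03,"rx": 0,"ry": 0,"rz": 0},{"dx": 0,"dy": 0,"dz": 0.045,"rx": 0,"ry": 0,"rz": 0},{"dx": 0.0176,"dy": -0.0268,"dz": 0,"rx": 0,"ry": 0,"rz": 0},{"dx": 0.0176,"dy": -0.0268,"dz": 0,"rx": 0,"ry": 0,"rz": 0},{"dx": 0.0176,"dy": -0.0268,"dz": 0,"rx": 0,"ry": 0,"rz": 0},{"dx": 0.0176,"dy": -0.0268,"dz": 0,"rx": 0,"ry": 0,"rz": 0},{"dx": 0.0176,"dy": -0.0268,"dz": 0,"rx": 0,"ry": 0,"rz": 0},{"dx": 0.0176,"dy": -0.0268,"dz": 0,"rx": 0,"ry": 0,"rz": 0},{"dx": 0,"dy": 0,"dz": 0,"rx": 0,"ry": 0,"rz": 0},{"dx": 0,"dy": 0,"dz": -0.03,"rx": 0,"ry": 0,"rz": 0},{"dx": 0,"dy": 0,"dz": -0.02,"rx": 0,"ry": 0,"rz": 0},{"dx": 0,"dy": 0,"dz": -0.01,"rx": 0,"ry": 0,"rz": 0},{"dx": 0,"dy": 0,"dz": -0.002,"rx": 0,"ry": 0,"rz": 0},{"dx": 0,"dy": 0,"dz": 0,"rx": 0,"ry": 0,"rz": 0},{"dx": 0,"dy": 0,"dz": 0,"rx": 0,"ry": 0,"rz": 0}])

```text
t: 17.68
ee_pos: [0.5585, 0.2111, 0.0368]
ee_rot: [-180.0, -0.1, 10.0]
wrist_force: [0.6, 0.2, -1.3]
gripper_width: 0.0574
gripper_force: 15.0
```

Call:
servo_tool(deltas=[{"dx": 0,"dy": 0,"dz": -0.001,"rx": 0,"ry": 0,"rz": 0},{"dx": 0,"dy": 0,"dz": -0.001,"rx": 0,"ry": 0,"rz": 0},{"dx": 0,"dy": 0,"dz": 0,"rx": 0,"ry": 0,"rz": 0},{"dx": 0,"dy": 0,"dz": 0,"rx": 0,"ry": 0,"rz": 0}])

```text
t: 18.18
ee_pos: [0.5585, 0.2111, 0.0352]
ee_rot: [-180.0, -0.1, 10.0]
wrist_force: [-3.8, -1.1, 8.5]
gripper_width: 0.0574
gripper_force: 15.0
```

Call:
servo_tool(deltas=[{"dx": 0,"dy": 0,"dz": 0,"rx": 0,"ry": 0,"rz": 0},{"dx": 0,"dy": 0,"dz": 0,"rx": 0,"ry": 0,"rz": 0},{"dx": 0,"dy": 0,"dz": 0,"rx": 0,"ry": 0,"rz": 0},{"dx": 0,"dy": 0,"dz": 0.03,"rx": 0,"ry": 0,"rz": 0},{"dx": 0,"dy": 0,"dz": 0.04,"rx": 0,"ry": 0,"rz": 0},{"dx": -0.05,"dy": -0.04,"dz": 0.04,"rx": 0,"ry": 0,"rz": 0},{"dx": -0.05,"dy": -0.05,"dz": 0.02,"rx": 0,"ry": 0,"rz": 0},{"dx": 0,"dy": -0.06,"dz": 0,"rx": 0,"ry": 0,"rz": 0},{"dx": 0,"dy": -0.06,"dz": 0,"rx": 0,"ry": 0,"rz": 0},{"dx": 0,"dy": -0.06,"dz": 0,"rx": 0,"ry": 0,"rz": 0},{"dx": 0,"dy": -0.06,"dz": 0,"rx": 0,"ry": 0,"rz": 0},{"dx": 0,"dy": -0.06,"dz": 0,"rx": 0,"ry": 0,"rz": 0},{"dx": 0,"dy": -0.06,"dz": 0,"rx": 0,"ry": 0,"rz": 0},{"dx": 0,"dy": -0.06,"dz": 0,"rx": 0,"ry": 0,"rz": 0},{"dx": 0,"dy": -0.04,"dz": 0,"rx": 0,"ry": 0,"rz": 0},{"dx": 0,"dy": 0,"dz": 0,"rx": 0,"ry": 0,"rz": 0}], hand=0.75)

```text
t: 20.18
ee_pos: [0.4736, -0.3269, 0.1537]
ee_rot: [-180.0, 0.0, 9.8]
wrist_force: [0.3, -0.3, 1.1]
gripper_width: 0.0823
gripper_force: 0.0
```

```bash
python3 nub.py p2; python3 - <<'E'
from h import *
a=crop(cv2.imread("pics/t_p2.png"),175,150,345,265,4); b=crop(cv2.imread("pics/s_p2.png"),230,180,370,310,4)
cv2.imwrite("pics/c4.png",b)
E
```

```text
top (np.float64(316.42378559463987), np.float64(195.91122278056952)) garden dx 0.00592933585296531
side (np.float64(277.9216354344123), np.float64(227.98126064735945)) garden dx -0.011540060768185818
[  0  58  22  24 285] [1.052  1.0148 0.05  ]
[182 197  21  16 243] [0.585  0.3883 0.05  ]
[276 196  18  19 257] [0.5815 0.085  0.05  ]
[237 203  18  18 254] [0.5609 0.2126 0.05  ]
[ 0.4741 -0.3244  0.1539]
```

View pics/c4.png

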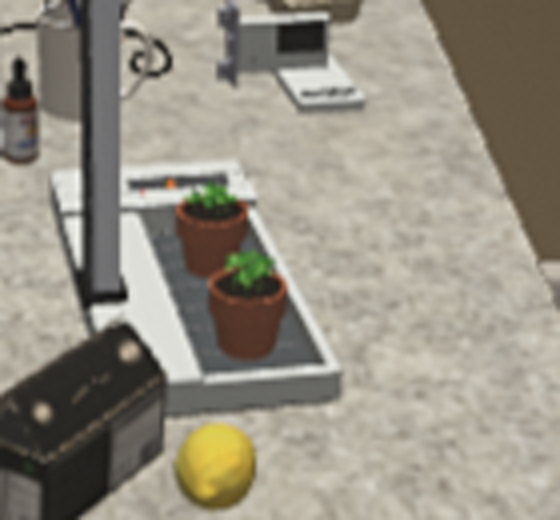

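Both pots stand upright in the tray: (212,230) and (248,310). Next I'll grip the lamp by its fin.

Call:
servo_tool(deltas=[{"dx": 0.0004,"dy": -0.04,"dz": 0,"rx": 0,"ry": 0,"rz": 0.8},{"dx": 0,"dy": 0,"dz": -0.03,"rx": 0,"ry": 0,"rz": 0},{"dx": 0,"dy": 0,"dz": -0.035,"rx": 0,"ry": 0,"rz": 0},{"dx": 0,"dy": 0,"dz": -0.03,"rx": 0,"ry": 0,"rz": 0},{"dx": 0,"dy": 0,"dz": -0.02,"rx": 0,"ry": 0,"rz": 0},{"dx": 0,"dy": 0,"dz": -0.004,"rx": 0,"ry": 0,"rz": 0},{"dx": 0,"dy": 0,"dz": 0,"rx": 0,"ry": 0,"rz": 0}], hand=0.5)

```text
t: 21.15
ee_pos: [0.4751, -0.3647, 0.036]
ee_rot: [180.0, -0.0, 10.8]
wrist_force: [-0.5, 0.0, 1.0]
gripper_width: 0.0702
gripper_force: 0.0
```

Call:
servo_tool(deltas=[{"dx": 0,"dy": 0,"dz": 0,"rx": 0,"ry": 0,"rz": 0},{"dx": 0,"dy": 0,"dz": 0,"rx": 0,"ry": 0,"rz": 0},{"dx": 0,"dy": 0,"dz": 0,"rx": 0,"ry": 0,"rz": 0},{"dx": 0,"dy": 0,"dz": 0,"rx": 0,"ry": 0,"rz": 0},{"dx": 0,"dy": 0,"dz": 0,"rx": 0,"ry": 0,"rz": 0},{"dx": 0,"dy": 0,"dz": 0,"rx": 0,"ry": 0,"rz": 0},{"dx": 0,"dy": 0,"dz": 0,"rx": 0,"ry": 0,"rz": 0}], hand=-1, squeeze=10)

```text
t: 22.02
ee_pos: [0.4747, -0.3648, 0.0352]
ee_rot: [180.0, -0.0, 10.8]
wrist_force: [1.1, -1.1, -0.5]
gripper_width: 0.0163
gripper_force: 10.0
```

Call:
servo_tool(deltas=[{"dx": 0,"dy": 0,"dz": 0,"rx": 0,"ry": 0,"rz": 0},{"dx": 0,"dy": 0,"dz": 0.03,"rx": 0,"ry": 0,"rz": -0.8},{"dx": 0,"dy": 0,"dz": 0.056,"rx": 0,"ry": 0,"rz": 0},{"dx": 0,"dy": 0,"dz": 0.056,"rx": 0,"ry": 0,"rz": 0},{"dx": 0,"dy": 0,"dz": 0.056,"rx": 0,"ry": 0,"rz": 0},{"dx": 0.0065,"dy": 0.0461,"dz": 0,"rx": 0,"ry": 0,"rz": 0},{"dx": 0.0065,"dy": 0.0461,"dz": 0,"rx": 0,"ry": 0,"rz": 0},{"dx": 0.0065,"dy": 0.0461,"dz": 0,"rx": 0,"ry": 0,"rz": 0},{"dx": 0.0065,"dy": 0.0461,"dz": 0,"rx": 0,"ry": 0,"rz": 0},{"dx": 0.0065,"dy": 0.0461,"dz": 0,"rx": 0,"ry": 0,"rz": 0},{"dx": 0.0065,"dy": 0.0461,"dz": 0,"rx": 0,"ry": 0,"rz": 0},{"dx": 0.0065,"dy": 0.0461,"dz": 0,"rx": 0,"ry": 0,"rz": 0},{"dx": 0.0065,"dy": 0.0461,"dz": 0,"rx": 0,"ry": 0,"rz": 0},{"dx": 0.0065,"dy": 0.0461,"dz": 0,"rx": 0,"ry": 0,"rz": 0},{"dx": 0.0065,"dy": 0.0461,"dz": 0,"rx": 0,"ry": 0,"rz": 0},{"dx": 0.0065,"dy": 0.0461,"dz": 0,"rx": 0,"ry": 0,"rz": 0},{"dx": 0,"dy": 0,"dz": 0,"rx": 0,"ry": 0,"rz": 0},{"dx": 0,"dy": 0,"dz": 0,"rx": 0,"ry": 0,"rz": 0}], squeeze=60)

```text
t: 24.28
ee_pos: [0.5459, 0.1421, 0.2328]
ee_rot: [180.0, 0.1, 10.0]
wrist_force: [1.6, -0.9, -3.0]
gripper_width: 0.0156
gripper_force: 60.0
```

```bash
python3 - <<'E'
from h import *
o=sensors.get_obs();print(o['ee_pos'],o['ee_rot'],o['wrist_force'],o['gripper_width'])
t=shot("top","t5");s=shot("side","s5")
a=crop(t,225,135,315,225,6);b=crop(s,215,140,325,280,4)
b=cv2.copyMakeBorder(b,0,0,0,0,0)
h=max(a.shape[0],b.shape[0]); pad=lambda i:cv2.copyMakeBorder(i,0,h-i.shape[0],0,0,0)
c=np.hstack([pad(a),pad(b)]);k=min(800/c.shape[1],600/c.shape[0],1);print(c.shape,k)
cv2.imwrite("pics/c5.png",cv2.resize(c,None,fx=k,fy=k))
E
```

```text
[0.54589256 0.14211821 0.23276035] [1.79989919e+02 6.20136279e-02 1.00073635e+01] [ 1.57189377 -0.93019373 -3.04843511] 0.015646484636778785
(560, 980, 3) 0.8163265306122449
```

View pics/c5.png

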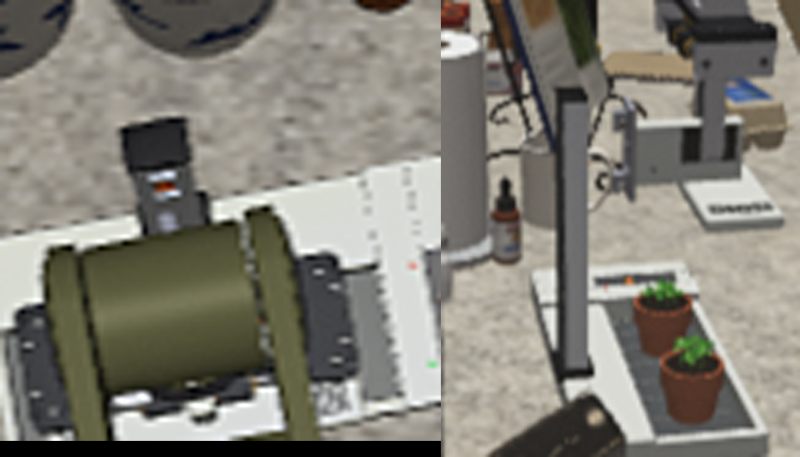

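```bash
python3 - <<'E'
from h import *
np.set_printoptions(precision=4,suppress=True)
X=np.array([.985,.174,0]);Y=np.array([-.174,.985,0])
t0=cv2.imread("pics/top0.png");t=cv2.imread("pics/t5.png")
for im in(t0,t):
    h=cv2.cvtColor(im,cv2.COLOR_BGR2HSV).astype(int)[160:185,240:275]
    yy,xx=np.mgrid[160:185,240:275]
    w=np.clip(h[...,1]-90,0,None)*((h[...,0]<20)|(h[...,0]>170)); p=(xx*w).sum()/w.sum(),(yy*w).sum()/w.sum()
    q=plane("top",*p,.243); print("catch",p,q,"lat",q@Y,"fwd",q@X)
e=sensors.get_obs()['ee_pos']; print("tcp lat",e@Y,"fwd",e@X, "hook proj",proj("top",e+.08*X+[0,0,.045]),"slot proj",proj("top",[.653,.1615,.256]))
cv2.imwrite("pics/c6.png",np.hstack([crop(t0,240,155,270,190,12),crop(t,240,155,270,190,12)]))
E
```

```text
catch (np.float64(258.0918238993711), np.float64(172.47798742138366)) [0.6539 0.1617 0.243 ] lat 0.04546077896873698 fwd 0.6722021658174442
catch (np.float64(258.0851334180432), np.float64(172.48030495552732)) [0.6539 0.1617 0.243 ] lat 0.04548103585726563 fwd 0.6721989699607472
tcp lat 0.04437099005614399 fwd 0.5625215149887582 hook proj [259.6776 180.3081] slot proj [257.9194 171.945 ]
```

View pics/c6.png

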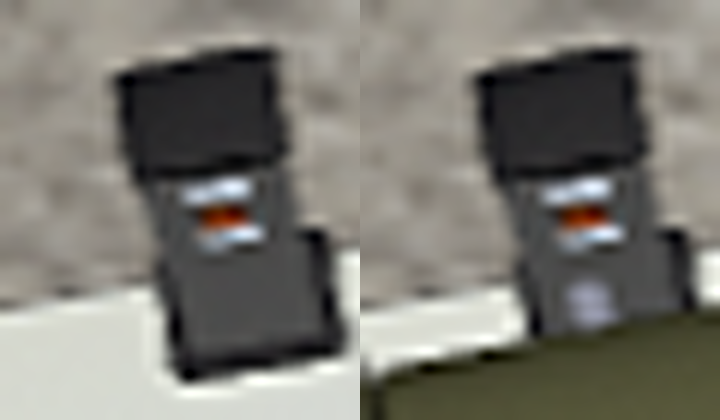

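The right-hand crop shows the lilac hook at top-view pixel (259.2,180.4), lined up with the catch to within about 1 mm. I'll go in along garden +x.

Call:
servo_tool(deltas=[{"dx": 0.0097,"dy": 0.0022,"dz": 0,"rx": 0,"ry": 0,"rz": 0},{"dx": 0.0098,"dy": 0.0017,"dz": 0,"rx": 0,"ry": 0,"rz": 0},{"dx": 0.0059,"dy": 0.001,"dz": 0,"rx": 0,"ry": 0,"rz": 0},{"dx": 0.0039,"dy": 0.0007,"dz": 0,"rx": 0,"ry": 0,"rz": 0},{"dx": 0,"dy": 0,"dz": 0,"rx": 0,"ry": 0,"rz": 0}])

```text
t: 25.0
ee_pos: [0.5756, 0.148, 0.233]
ee_rot: [180.0, 0.0, 10.0]
wrist_force: [-0.2, 0.1, -3.0]
gripper_width: 0.0154
gripper_force: 60.0
```

Call:
servo_tool(deltas=[{"dx": 0.002,"dy": 0.00035,"dz": 0,"rx": 0,"ry": 0,"rz": 0},{"dx": 0.001,"dy": 0.00017,"dz": 0,"rx": 0,"ry": 0,"rz": 0},{"dx": 0,"dy": 0,"dz": 0,"rx": 0,"ry": 0,"rz": 0}])

```text
t: 25.38
ee_pos: [0.5785, 0.1485, 0.2332]
ee_rot: [-180.0, -0.0, 10.0]
wrist_force: [0.7, -0.4, -2.6]
gripper_width: 0.0158
gripper_force: 60.0
```

Call:
servo_tool(deltas=[{"dx": 0.002,"dy": 0.00035,"dz": 0,"rx": 0,"ry": 0,"rz": 0},{"dx": 0,"dy": 0,"dz": 0,"rx": 0,"ry": 0,"rz": 0}])

```text
t: 25.62
ee_pos: [0.5806, 0.1489, 0.2332]
ee_rot: [180.0, 0.0, 10.0]
wrist_force: [0.1, -0.2, -4.1]
gripper_width: 0.0158
gripper_force: 60.0
```

Call:
servo_tool(deltas=[{"dx": 0.001,"dy": 0.00017,"dz": 0,"rx": 0,"ry": 0,"rz": 0},{"dx": 0,"dy": 0,"dz": 0,"rx": 0,"ry": 0,"rz": 0}])

```text
t: 25.88
ee_pos: [0.5815, 0.149, 0.2332]
ee_rot: [-180.0, 0.0, 10.0]
wrist_force: [-0.5, 0.5, -1.4]
gripper_width: 0.0157
gripper_force: 60.0
```

Call:
servo_tool(deltas=[{"dx": 0.001,"dy": 0.00017,"dz": 0,"rx": 0,"ry": 0,"rz": 0},{"dx": 0,"dy": 0,"dz": 0,"rx": 0,"ry": 0,"rz": 0}])

```text
t: 26.12
ee_pos: [0.5823, 0.1492, 0.2332]
ee_rot: [-180.0, 0.0, 10.0]
wrist_force: [-4.1, -0.0, -2.4]
gripper_width: 0.0155
gripper_force: 60.0
```

Contact came at the expected depth, so the hooks are through the slots. Now straight down.

Call:
servo_tool(deltas=[{"dx": -0.0005,"dy": -0.0001,"dz": -0.002,"rx": 0,"ry": 0,"rz": 0},{"dx": 0,"dy": 0,"dz": -0.002,"rx": 0,"ry": 0,"rz": 0},{"dx": 0,"dy": 0,"dz": -0.002,"rx": 0,"ry": 0,"rz": 0},{"dx": 0,"dy": 0,"dz": 0,"rx": 0,"ry": 0,"rz": 0}])

```text
t: 26.62
ee_pos: [0.5818, 0.1491, 0.2273]
ee_rot: [180.0, 0.0, 10.0]
wrist_force: [-4.6, -1.1, -0.6]
gripper_width: 0.0154
gripper_force: 60.0
```

Call:
servo_tool(deltas=[{"dx": 0,"dy": 0,"dz": -0.002,"rx": 0,"ry": 0,"rz": 0},{"dx": 0,"dy": 0,"dz": -0.002,"rx": 0,"ry": 0,"rz": 0},{"dx": 0,"dy": 0,"dz": 0,"rx": 0,"ry": 0,"rz": 0}])

```text
t: 27.0
ee_pos: [0.5818, 0.1491, 0.223]
ee_rot: [-180.0, 0.0, 10.0]
wrist_force: [-6.0, -0.9, 1.0]
gripper_width: 0.0157
gripper_force: 60.0
```

Call:
servo_tool(deltas=[{"dx": 0,"dy": 0,"dz": -0.002,"rx": 0,"ry": 0,"rz": 0},{"dx": 0,"dy": 0,"dz": -0.002,"rx": 0,"ry": 0,"rz": 0},{"dx": 0,"dy": 0,"dz": 0,"rx": 0,"ry": 0,"rz": 0}])

```text
t: 27.38
ee_pos: [0.5815, 0.149, 0.2184]
ee_rot: [-180.0, 0.1, 10.0]
wrist_force: [-6.0, -1.0, -1.2]
gripper_width: 0.0158
gripper_force: 60.0
```

Call:
servo_tool(deltas=[{"dx": 0,"dy": 0,"dz": -0.0015,"rx": 0,"ry": 0,"rz": 0},{"dx": 0,"dy": 0,"dz": -0.001,"rx": 0,"ry": 0,"rz": 0},{"dx": 0,"dy": 0,"dz": 0,"rx": 0,"ry": 0,"rz": 0}])

```text
t: 27.75
ee_pos: [0.5821, 0.1491, 0.2162]
ee_rot: [180.0, 0.0, 10.0]
wrist_force: [1.1, 0.5, -3.4]
gripper_width: 0.0156
gripper_force: 60.0
```

Call:
servo_tool(deltas=[{"dx": 0,"dy": 0,"dz": -0.001,"rx": 0,"ry": 0,"rz": 0},{"dx": 0,"dy": 0,"dz": 0,"rx": 0,"ry": 0,"rz": 0}])

```text
t: 28.0
ee_pos: [0.582, 0.1491, 0.2155]
ee_rot: [180.0, 0.0, 10.0]
wrist_force: [0.9, -1.5, -2.8]
gripper_width: 0.0153
gripper_force: 60.0
```

Call:
servo_tool(deltas=[{"dx": 0,"dy": 0,"dz": -0.0005,"rx": 0,"ry": 0,"rz": 0},{"dx": 0,"dy": 0,"dz": 0,"rx": 0,"ry": 0,"rz": 0}])

```text
t: 28.25
ee_pos: [0.582, 0.1491, 0.2152]
ee_rot: [-180.0, -0.0, 10.0]
wrist_force: [-0.4, -0.2, -3.6]
gripper_width: 0.0157
gripper_force: 60.0
```

Call:
servo_tool(deltas=[{"dx": 0,"dy": 0,"dz": -0.001,"rx": 0,"ry": 0,"rz": 0},{"dx": 0,"dy": 0,"dz": 0,"rx": 0,"ry": 0,"rz": 0}])

```text
t: 28.5
ee_pos: [0.5821, 0.1491, 0.2149]
ee_rot: [-180.0, -0.1, 10.0]
wrist_force: [-3.0, -0.9, 4.3]
gripper_width: 0.0158
gripper_force: 60.0
```

Call:
servo_tool(deltas=[{"dx": 0,"dy": 0,"dz": -0.001,"rx": 0,"ry": 0,"rz": 0},{"dx": 0,"dy": 0,"dz": 0,"rx": 0,"ry": 0,"rz": 0}])

```text
t: 28.75
ee_pos: [0.5821, 0.1492, 0.2147]
ee_rot: [-180.0, -0.1, 10.0]
wrist_force: [-7.2, -1.0, 10.1]
gripper_width: 0.0154
gripper_force: 60.0
```

Seated against the hard stop. I'll tug up gently to test the lock.

Call:
servo_tool(deltas=[{"dx": 0,"dy": 0,"dz": 0.002,"rx": 0,"ry": 0,"rz": 0},{"dx": 0,"dy": 0,"dz": 0.001,"rx": 0,"ry": 0,"rz": 0},{"dx": 0,"dy": 0,"dz": 0,"rx": 0,"ry": 0,"rz": 0}])

```text
t: 29.12
ee_pos: [0.5819, 0.1491, 0.2157]
ee_rot: [180.0, 0.0, 10.0]
wrist_force: [-0.4, -0.3, -3.5]
gripper_width: 0.0154
gripper_force: 60.0
```

Call:
servo_tool(deltas=[{"dx": 0,"dy": 0,"dz": 0.001,"rx": 0,"ry": 0,"rz": 0},{"dx": 0,"dy": 0,"dz": 0,"rx": 0,"ry": 0,"rz": 0}])

```text
t: 29.38
ee_pos: [0.5818, 0.1491, 0.2166]
ee_rot: [-180.0, 0.1, 10.0]
wrist_force: [0.3, 0.6, -7.5]
gripper_width: 0.0159
gripper_force: 60.0
```

Call:
servo_tool(deltas=[{"dx": 0,"dy": 0,"dz": 0.001,"rx": 0,"ry": 0,"rz": 0},{"dx": 0,"dy": 0,"dz": 0,"rx": 0,"ry": 0,"rz": 0}])

```text
t: 29.62
ee_pos: [0.5817, 0.149, 0.217]
ee_rot: [180.0, 0.1, 10.0]
wrist_force: [4.8, 0.6, -14.7]
gripper_width: 0.0157
gripper_force: 60.0
```

Locked: it held against about 11 N of upward pull. I'll reseat it, release, and go up and out.

Call:
servo_tool(deltas=[{"dx": 0,"dy": 0,"dz": -0.002,"rx": 0,"ry": 0,"rz": 0},{"dx": 0,"dy": 0,"dz": -0.001,"rx": 0,"ry": 0,"rz": 0},{"dx": 0,"dy": 0,"dz": -0.001,"rx": 0,"ry": 0,"rz": 0},{"dx": 0,"dy": 0,"dz": 0,"rx": 0,"ry": 0,"rz": 0}])

```text
t: 30.12
ee_pos: [0.5822, 0.1492, 0.215]
ee_rot: [-180.0, -0.1, 10.0]
wrist_force: [-1.5, -0.7, 0.5]
gripper_width: 0.0157
gripper_force: 60.0
```

Call:
servo_tool(deltas=[{"dx": 0,"dy": 0,"dz": 0,"rx": 0,"ry": 0,"rz": 0},{"dx": 0,"dy": 0,"dz": 0,"rx": 0,"ry": 0,"rz": 0},{"dx": 0,"dy": 0,"dz": 0,"rx": 0,"ry": 0,"rz": 0},{"dx": 0,"dy": 0,"dz": 0,"rx": 0,"ry": 0,"rz": 0}], hand=-0.2, squeeze=20)

```text
t: 30.62
ee_pos: [0.582, 0.1491, 0.2142]
ee_rot: [-180.0, -0.0, 10.0]
wrist_force: [0.9, 1.0, 0.2]
gripper_width: 0.0377
gripper_force: 0.0
```

Call:
servo_tool(deltas=[{"dx": 0,"dy": 0,"dz": 0.02,"rx": 0,"ry": 0,"rz": 0},{"dx": 0,"dy": 0,"dz": 0.04,"rx": 0,"ry": 0,"rz": 0},{"dx": -0.03,"dy": 0,"dz": 0.03,"rx": 0,"ry": 0,"rz": 0},{"dx": -0.06,"dy": -0.02,"dz": 0,"rx": 0,"ry": 0,"rz": 0},{"dx": -0.06,"dy": -0.03,"dz": 0,"rx": 0,"ry": 0,"rz": 0},{"dx": 0,"dy": -0.04,"dz": -0.03,"rx": 0,"ry": 0,"rz": 10},{"dx": 0,"dy": -0.04,"dz": -0.03,"rx": 0,"ry": 0,"rz": 10},{"dx": 0,"dy": -0.04,"dz": -0.03,"rx": 0,"ry": 0,"rz": 10},{"dx": 0,"dy": 0,"dz": -0.03,"rx": 0,"ry": 0,"rz": 10},{"dx": 0,"dy": 0,"dz": 0,"rx": 0,"ry": 0,"rz": 10},{"dx": 0,"dy": 0,"dz": 0,"rx": 0,"ry": 0,"rz": 10},{"dx": 0,"dy": 0,"dz": 0,"rx": 0,"ry": 0,"rz": 10},{"dx": 0,"dy": 0,"dz": 0,"rx": 0,"ry": 0,"rz": 10},{"dx": 0,"dy": 0,"dz": 0,"rx": 0,"ry": 0,"rz": 10},{"dx": 0,"dy": 0,"dz": 0,"rx": 0,"ry": 0,"rz": 0}], hand=-0.2)

```text
t: 32.5
ee_pos: [0.4368, -0.0186, 0.1843]
ee_rot: [180.0, 0.0, 99.9]
wrist_force: [0.3, -0.0, 0.1]
gripper_width: 0.038
gripper_force: 0.0
```

```bash
python3 nub.py l; python3 - <<'E'
from h import *
o=sensors.get_obs();print(o['ee_rot'],o['t'],o['gripper_width'])
a=crop(cv2.imread("pics/t_l.png"),180,140,345,270,4);b=crop(cv2.imread("pics/s_l.png"),205,140,355,310,3.2)
h=max(a.shape[0],b.shape[0]); pad=lambda i:cv2.copyMakeBorder(i,0,h-i.shape[0],0,0,0)
c=np.hstack([pad(a),pad(b)]);k=min(800/c.shape[1],600/c.shape[0],1)
cv2.imwrite("pics/c7.png",cv2.resize(c,None,fx=k,fy=k))
E
```

```text
top (np.float64(316.4384236453202), np.float64(195.91789819376027)) garden dx 0.005898809767073345
side (np.float64(277.97986577181206), np.float64(228.01342281879195)) garden dx -0.011683560970412347
[  0  58  22  24 285] [1.052  1.0148 0.05  ]
[182 197  21  16 243] [0.585  0.3883 0.05  ]
[ 0.4368 -0.0186  0.1843]
[1.79991900e+02 2.62144738e-03 9.97511071e+01] 32.6 0.03767353669961265
```

View pics/c7.png

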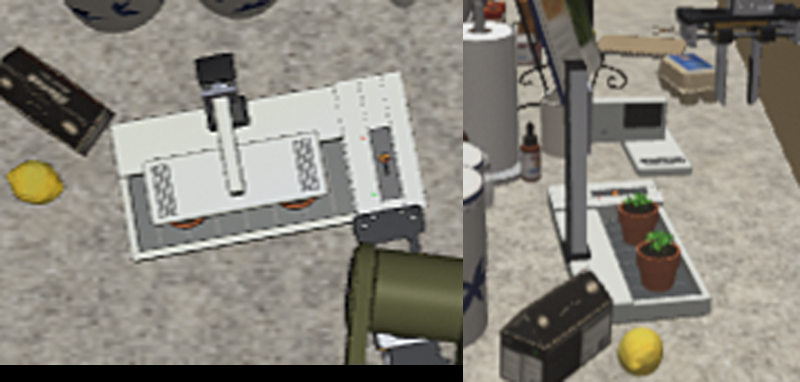

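The lamp hangs on the mast, level over the tray, with both pots upright under it (side crop (638,215) and (658,260)). The nub is still off. Now I'll straddle the nub and push it to on.

Call:
servo_tool(deltas=[{"dx": 0.045,"dy": -0.001,"dz": 0,"rx": 0,"ry": 0,"rz": 0},{"dx": 0.045,"dy": -0.001,"dz": 0,"rx": 0,"ry": 0,"rz": 0},{"dx": 0.045,"dy": -0.001,"dz": 0,"rx": 0,"ry": 0,"rz": 0},{"dx": 0.0418,"dy": 0,"dz": 0,"rx": 0,"ry": 0,"rz": 0},{"dx": 0,"dy": 0,"dz": -0.06,"rx": 0,"ry": 0,"rz": 0},{"dx": 0,"dy": 0,"dz": -0.06,"rx": 0,"ry": 0,"rz": 0},{"dx": 0,"dy": 0,"dz": -0.01,"rx": 0,"ry": 0,"rz": 0},{"dx": 0,"dy": 0,"dz": 0,"rx": 0,"ry": 0,"rz": 0},{"dx": 0,"dy": 0,"dz": 0,"rx": 0,"ry": 0,"rz": 0}], hand=-0.28)

```text
t: 33.72
ee_pos: [0.6149, -0.0217, 0.057]
ee_rot: [179.8, 0.1, 100.0]
wrist_force: [-0.6, 0.0, -0.2]
gripper_width: 0.0337
gripper_force: 0.0
```

Call:
servo_tool(deltas=[{"dx": 0,"dy": 0,"dz": -0.01,"rx": 0,"ry": 0,"rz": 0},{"dx": 0,"dy": 0,"dz": -0.006,"rx": 0,"ry": 0,"rz": 0},{"dx": 0,"dy": 0,"dz": -0.002,"rx": 0,"ry": 0,"rz": 0},{"dx": 0,"dy": 0,"dz": 0,"rx": 0,"ry": 0,"rz": 0}])

```text
t: 34.22
ee_pos: [0.6136, -0.0216, 0.0361]
ee_rot: [-180.0, -0.0, 100.0]
wrist_force: [-0.2, 0.9, 0.1]
gripper_width: 0.0335
gripper_force: 0.0
```

Call:
servo_tool(deltas=[{"dx": 0,"dy": 0,"dz": 0,"rx": 0,"ry": 0,"rz": 0},{"dx": 0,"dy": 0,"dz": 0,"rx": 0,"ry": 0,"rz": 0},{"dx": 0,"dy": 0,"dz": 0,"rx": 0,"ry": 0,"rz": 0}], hand=-0.575)

```text
t: 34.6
ee_pos: [0.6137, -0.0216, 0.0363]
ee_rot: [180.0, 0.0, 100.0]
wrist_force: [-0.5, 0.1, 0.1]
gripper_width: 0.0199
gripper_force: 0.0
```

Call:
servo_tool(deltas=[{"dx": -0.00492,"dy": -0.00087,"dz": 0,"rx": 0,"ry": 0,"rz": 0},{"dx": -0.00492,"dy": -0.00087,"dz": 0,"rx": 0,"ry": 0,"rz": 0},{"dx": -0.00492,"dy": -0.00087,"dz": 0,"rx": 0,"ry": 0,"rz": 0},{"dx": -0.00295,"dy": -0.00052,"dz": 0,"rx": 0,"ry": 0,"rz": 0},{"dx": 0,"dy": 0,"dz": 0,"rx": 0,"ry": 0,"rz": 0}])

```text
t: 35.22
ee_pos: [0.5956, -0.0248, 0.0363]
ee_rot: [-180.0, 0.0, 100.0]
wrist_force: [-0.8, 0.3, -0.7]
gripper_width: 0.0199
gripper_force: 0.0
```

Call:
servo_tool(deltas=[{"dx": -0.00148,"dy": -0.00026,"dz": 0,"rx": 0,"ry": 0,"rz": 0},{"dx": 0,"dy": 0,"dz": 0,"rx": 0,"ry": 0,"rz": 0}])

```text
t: 35.48
ee_pos: [0.5944, -0.025, 0.0363]
ee_rot: [180.0, 0.0, 100.0]
wrist_force: [0.2, -0.2, 0.3]
gripper_width: 0.0201
gripper_force: 0.3
```

Call:
servo_tool(deltas=[{"dx": -0.00098,"dy": -0.00017,"dz": 0,"rx": 0,"ry": 0,"rz": 0},{"dx": 0,"dy": 0,"dz": 0,"rx": 0,"ry": 0,"rz": 0}])

```text
t: 35.72
ee_pos: [0.5936, -0.0252, 0.0363]
ee_rot: [180.0, 0.0, 100.0]
wrist_force: [2.5, 0.8, -0.9]
gripper_width: 0.0203
gripper_force: 1.5
```

Call:
servo_tool(deltas=[{"dx": -0.00098,"dy": -0.00017,"dz": 0,"rx": 0,"ry": 0,"rz": 0},{"dx": 0,"dy": 0,"dz": 0,"rx": 0,"ry": 0,"rz": 0}])

```text
t: 35.98
ee_pos: [0.5934, -0.0252, 0.0364]
ee_rot: [179.8, 0.0, 100.0]
wrist_force: [10.0, 1.6, -4.2]
gripper_width: 0.0202
gripper_force: 4.8
```

Call:
servo_tool(deltas=[{"dx": -0.00098,"dy": -0.00017,"dz": 0,"rx": 0,"ry": 0,"rz": 0},{"dx": 0,"dy": 0,"dz": 0,"rx": 0,"ry": 0,"rz": 0}])

```text
t: 36.22
ee_pos: [0.5932, -0.0252, 0.0365]
ee_rot: [179.7, 0.0, 100.0]
wrist_force: [15.7, 3.0, -7.5]
gripper_width: 0.0199
gripper_force: 7.8
```

Hard against the end stop. I'll retreat and check.

Call:
servo_tool(deltas=[{"dx": 0.006,"dy": 0.001,"dz": 0,"rx": 0,"ry": 0,"rz": 0},{"dx": 0,"dy": 0,"dz": 0,"rx": 0,"ry": 0,"rz": 0},{"dx": 0,"dy": 0,"dz": 0.02,"rx": 0,"ry": 0,"rz": 0},{"dx": 0,"dy": 0,"dz": 0.06,"rx": 0,"ry": 0,"rz": 0},{"dx": -0.03,"dy": -0.02,"dz": 0.06,"rx": 0,"ry": 0,"rz": 0},{"dx": -0.06,"dy": -0.06,"dz": 0.0,"rx": 0,"ry": 0,"rz": 0},{"dx": -0.06,"dy": -0.06,"dz": 0,"rx": 0,"ry": 0,"rz": 0},{"dx": 0,"dy": -0.06,"dz": 0,"rx": 0,"ry": 0,"rz": 0},{"dx": 0,"dy": 0,"dz": 0,"rx": 0,"ry": 0,"rz": 0}])

```text
t: 37.35
ee_pos: [0.4815, -0.1938, 0.1713]
ee_rot: [179.9, 0.1, 99.7]
wrist_force: [0.2, 1.3, 0.8]
gripper_width: 0.0203
gripper_force: 0.0
```

```bash
python3 nub.py end; python3 - <<'E'
from h import *
a=crop(cv2.imread("pics/t_end.png"),180,140,345,270,4);b=crop(cv2.imread("pics/s_end.png"),205,140,355,310,3.2)
h=max(a.shape[0],b.shape[0]); pad=lambda i:cv2.copyMakeBorder(i,0,h-i.shape[0],0,0,0)
c=np.hstack([pad(a),pad(b)]);k=min(800/c.shape[1],600/c.shape[0],1)
cv2.imwrite("pics/c8.png",cv2.resize(c,None,fx=k,fy=k))
E
```

```text
top (np.float64(317.1541850220264), np.float64(199.95154185022025)) garden dx -0.007701369104867277
side (np.float64(280.3301886792453), np.float64(228.06603773584905)) garden dx -0.019472811190088153
[  0  58  22  24 285] [1.052  1.0148 0.05  ]
[182 197  21  16 243] [0.585  0.3883 0.05  ]
[ 0.4821 -0.1909  0.1707]
```

View pics/c8.png

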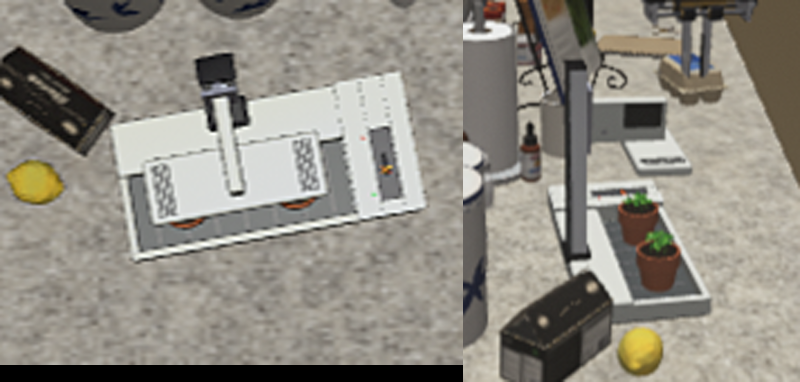

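The final view shows the lamp hung, both pots upright, and the nub moved about 13.6 mm to on (386,168).

```bash
python3 -c "
from bench import ctrl; print(ctrl.job_done())"
```

```text
the job is handed in; nothing more can be done
None
```

The job is handed in: I switched the power off, stood both pots found (two) upright in the tray, hung the lamp locked on the mast, and switched the power on again last; the pass or fail result was not shown.

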